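# Load a battery pack into the gated charging bay and let the latch bar drop

## Robot

A 6-joint arm with a two-finger parallel gripper is mounted at the origin on a cart in front of the work surface, level with it; the furniture and walls round the work are solid. World frame = base frame: x ahead of the robot, y to its left, z up, the work surface at z = 0. Lengths are in mm, angles in rad, forces in N, time in s.
With the tool pointing down it reaches from about 275 to 750 mm from the base axis. Payload 10.2 kg.
Tool frame: the origin (TCP) lies at the very end of the fingers, on their centre line; the grasp point (between the pads) lies 19 mm behind it (robot.grip_depth is the distance from the TCP to the grasp point, in mm); z points along the fingers, y is the line along which they close (so a half turn about z gives the same grasp; the last joint's range is limited). The gripper opens to 88 mm and grips with 3 to 60 N. Pads are 18 mm wide; open, the fingers measure 123 mm over their backs; the gripper's body (75 mm by 187 mm) begins 45 mm behind the grasp point.
Start: joints at [0.935, 0.313, 1.498, -0, 1.331, -0.223], TCP at [210.63, 480.901, 238.72] pointing down, gripper open.
Joint ranges: [-2.94, 2.94], [-0.97, 2.17], [0.19, 2.56], [-1.23, 4.37], [0.02, 3.11], [-2.88, 2.88]. Speed limits (rad/s): [2.39, 2.39, 3.01, 3.14, 3.14, 3.14].

## Interface

Orientations are given as a unit quaternion [x, y, z, w].
In Python, from cell import robot gives the robot as it stands.
- The arm moves only by the tool apply_moves, never from a script. Its argument "series" is text: rows parted by semicolons, each of 7 numbers parted by spaces: the shift along the tool's x, y, z in cm, then the turn, a rotation vector about the tool's x, y, z in rad, then the opening, from -1 (shut) to 1 (fully open). In form: x y z wx wy wz gripper; .... A call has 1 to 12 rows; each row is the pose to reach, as a shift and turn from the pose commanded when the call began, along the tool's axes at that moment; what a row does not reach only later rows make up. A row lasts 1/8 s, in which the tool goes at most 62.5 mm and 10.7 degrees, less where a joint would pass 70% of its speed; a pose out of reach is approached as far as the arm can. A call with a gripper value outside its range is refused whole. The fingers move at their own pace and stop on an object; "squeeze" is the grip in N (left out, the last holds). Time passes only in rows, so rows that repeat a pose let the fingers close. It gives the time, the measured TCP pose, the force, the opening and the grip force at its end, in the units of the state.
- robot.observe(): the state, without advancing time (a new reading comes with each control period).
- robot.camera(name): name is "scene" or "top" or "wrist"; returns (picture, depth): 384x512x3 uint8, red, green, blue; 384x512 float32, mm along the optical axis (not along the pixel's ray), 0 where there is no reading.
- robot.calibration(name): a dict with "fx", "fy", "cx", "cy" (pixels), "cam_to_world" (4x4, takes a point from camera to world coordinates). Camera axes: x right, y down, z forward; pixel columns grow to the right and rows downward; lengths in mm; the calibration is good to about 2 mm. A picture is of the moment at which its call begins: read the wrist's pose just before it. calibration takes no time and is no camera call; for the wrist camera it gives the pose at the moment of the call.
- robot.finish_job(): hands the job in; it is judged then, once.
The state is a dict: "time_s": time; "joint_pos": joint angles; "qvel": joint speeds; "joint_efforts": joint torques, N m; "position": TCP position; "orientation": TCP orientation; "ft_force": force on the tool from outside, world axes, zero at the start; "wrist_torque": the same for the moment, N m; "width": opening from 0.0 (shut) to 1.0 (fully open); "grasp_force": force on a finger pad.
Only numpy, scipy, OpenCV 4.12 (cv2) and the standard library are available. Lean on these libraries where they do the work, as an engineer would, in place of code of your own. Each camera call takes 0.05 s, during which the arm holds its last target. There are 200 camera calls.

## Task

Load the short battery pack into the charging bay: lift the latch bar over its catch (pressing its thumb paddle down does that), swing the gate wide open and slide the pack, upright, all the way in against the brass contact pads at the back. Then swing the gate fully shut so that the latch bar drops back behind its catch. Leave the long pack, screwdriver, side cutters and tape roll where they are.

Things in the scene. Friction and masses are not known exactly. Their poses are not given: they have to be found in the camera images.
- charge_bay: Grey sheet-steel bay fixed to the bench board. Origin on the board (z = 0.005) under mid-cavity; x to the back wall, y left, z up; mouth at -x, towards the robot. Cavity 93 mm wide, no floor, flared to 104 mm at the mouth (x = -0.027); walls 61 mm high. Lips along the tops of the side walls keep a pack from going in from above; between them 69 mm is open. Bay and gate are under 70 mm high.
- pack_home (a point): Where the short pack's origin lies when it stands square against the two brass contact pads in the bay: charge_bay frame (0.002, 0, 0), axes as the bay's. The pads' faces are 25 mm beyond it in +x, y = +-26 mm, 18 to 38 mm above the board.
- gate_hinge (a point): Foot of the gate's vertical hinge axis, at the right of the mouth: charge_bay frame (-0.033, -0.058, 0), axes as the bay's.
- catch (a point): Top of the catch tooth, left of the mouth: charge_bay frame (-0.049, 0.064, 0.050), axes as the bay's. The tooth is 4 mm thick in x, 16 mm wide in y. In front of it a ramp falls to z = 0.034 at x = -0.072; when the gate is pushed shut the latch pin rides up it by itself, passes over the tooth and drops behind it.
- gate (a joint): Angle of the barred gate, rad: 0 shut, grows to 2.2 as its left edge swings towards the robot, then right; the mouth is clear from 1.6 up. Stays where left. Shut, the panel runs 110 mm left from the hinge, 5 mm thick, its outer face on the hinge line, 6 to 60 mm above the board. Pin sweeps a 134 mm radius. Latched: 0.025 rad of play, 5 mm for the pack.
- latch_bar (a joint): Angle of the latch bar, rad: 0 level (down), up to 0.55 with the nose lifted. Flat bar 6 x 14 mm on the gate's outer face, pivoting on the gate bolt; heavy nose with a pin to the left, thumb paddle on the tail to the right. Falls back by its weight (0.6 N on the paddle lifts it). The pin clears the tooth above 0.22 rad; it must be held up until the gate has passed 0.15 rad, then may be let go.
- paddle (a point): Middle of the thumb paddle's top, 40 mm along the gate, 46 mm deep, with an upturned lip (14 mm high) 23 mm out from this point. A closed finger can press it down and pull on the lip to swing the gate: 11 mm down at this point frees the pin, 17 mm is 0.35 rad, stop at 25 mm. Latched: 32 mm in front and 26 mm left of the hinge axis, 53 mm above the board. Axes turn with gate and bar.
- latch_pin (a point): Middle of the latch pin on the bar's nose, 10 mm thick, 26 mm long; 45 mm above the board when down, 47 mm left of the pivot bolt, 123 mm from the hinge axis.
- gate_bolt (a point): Middle of the outer face of the pivot bolt's head (18 mm across) on the gate: 76 mm from the hinge axis along the gate, 45 mm above the board, 19 mm out from the hinge line. It stands proud of the bar; push here to shut the gate. Axes turn with the gate (shut: x into the bay, y left, z up).
- short_pack: Short block of round cells, 50 (x) x 85 (y) x 52 (z) mm, 0.3 to 0.6 kg, standing on the board in front of the bay, long side along the gate, outside the gate's sweep. Origin in the middle of its underside.
- microscope: Video microscope left of the work, part of the place: base 30 mm high, x 0.33 to 0.64, y -0.09 to 0.23; post and head above it, x 0.41 to 0.58, y 0.01 to 0.16, up to z = 0.43. Keep the arm clear of it when coming over from the left.
- long_pack: Long block of round cells, 50 x 125 x 56 mm, on the blue mat at the right; too long for the bay. Leave it. Origin under its middle.
- screwdriver: Small screwdriver, 17 x 148 x 16 mm, on the blue mat. Leave it.
- cutters: Side cutters, 49 x 117 x 12 mm, on the board at the front right. Leave them.
- tape: Roll of tape lying flat on the blue mat, 60 mm across, 19 mm high. Leave it.

How it is judged (in metres and radians):
On the way, in this order (a step that is already met when the one before it is completed fails the run):
1. the latch bar is lifted over its catch (value of joint latch_bar above 0.2 rad), for 0.05 s.
2. the gate is swung wide open (value of joint gate above 1.2 rad), for 0.2 s.
3. the short pack stands upright in the bay, within 8 mm of the contact pads, with the gate still open (x of short_pack in the frame of pack_home between -0.008 and 0.004 m and y of short_pack in the frame of pack_home between -0.008 and 0.008 m and z of short_pack in the frame of pack_home below 0.004 m and angle between short_pack's own z axis and vertical below 0.1 rad and angle between the x axis of short_pack and the x axis of charge_bay, either way round below 0.1 rad and value of joint gate above 0.35 rad), for 0.2 s.
At the end, for the whole second after the job is handed in: The short pack stands upright and at rest in the bay, within 6 mm of the contact pads, 8 mm of the middle and 0.1 rad of square; the gate is shut (below 0.05 rad) and the latch bar is down behind its catch (below 0.08 rad) (x of short_pack in the frame of pack_home between -0.006 and 0.004 m and y of short_pack in the frame of pack_home between -0.008 and 0.008 m and z of short_pack in the frame of pack_home below 0.004 m and angle between short_pack's own z axis and vertical below 0.1 rad and angle between the x axis of short_pack and the x axis of charge_bay, either way round below 0.1 rad and value of joint gate below 0.05 rad and value of joint latch_bar below 0.08 rad and linear speed of short_pack below 0.02 m/s); the robot touches nothing.
It fails at once if the long pack, screwdriver, side cutters or tape roll is moved more than 30 mm (distance of any of long_pack, screwdriver, cutters, tape from where it was at the start of the episode above 0.03 m).
It fails at once if the short pack is tipped over (angle between short_pack's own z axis and vertical above 0.5 rad).
It fails at once if the gate is forced past the catch without lifting the latch bar (value of joint gate between 0.05 and 0.1 rad and value of joint latch_bar below 0.08 rad).
It also fails if it takes over 72 s, if anything falls off the work surface, if the arm or the gripper's body presses on something with over 40 N, if the wrist force passes 120 N, or if a joint passes its speed limit or range.

## Working session

There is one attempt and no reset: what is moved stays moved. The work goes in short steps, Python scripts to look and compute and a tool call to move; the robot and the scene stay as the last step left them, time stands still between calls to the robot, and variables do not carry over. Pictures are saved under pics/ and viewed, at most 10 in all, crops included, and the job is handed in when it is done.

Besides the shell and the picture viewer there is one more tool, called by a JSON object that holds its "op" and its "data", one argument or row to a line. apply_moves: Moves the arm, as the interface text tells. Its arguments: {"type":"object","properties":{"series":{"type":"string"},"squeeze":{"type":"number"}},"required":["series"]}

```bash
mkdir -p pics; ls
python3 - <<'E'
from cell import robot
import cv2,numpy as np
s=robot.observe();print(s)
for n in("scene","top"):
    p,d=robot.camera(n);cv2.imwrite(f"pics/{n}0.png",p[:,:,::-1]);np.savez(f"{n}0.npz",p=p,d=d)
    print(n,robot.calibration(n))
E
```

```text
pics
{'time_s': 0.0, 'joint_pos': array([ 9.34613179e-01,  3.13471367e-01,  1.49842121e+00, -5.72341903e-05,
        1.33098970e+00, -2.23396933e-01]), 'qvel': array([-0.00169672,  0.00144226,  0.00100728,  0.00117664,  0.0009743 ,
       -0.00063616]), 'joint_efforts': array([ 1.11865513e-03, -4.02208436e+01, -2.52273881e+01,  6.95048855e-02,
        3.52007349e-02, -1.19160759e-04]), 'position': array([210.48608651, 480.69438096, 238.15610851]), 'orientation': array([ 2.04924186e-01,  9.78777636e-01, -5.97747798e-04, -2.43413377e-04]), 'ft_force': array([ 0.11745386, -0.01052061, -0.37481495]), 'wrist_torque': array([ 0.00446275, -0.00939855,  0.01427998]), 'grasp_force': 0.0, 'width': 1.0013994975218592}
scene {'fx': 427.40804749434693, 'fy': 427.40804749434693, 'cx': 254.04146724112834, 'cy': 192.891637272611, 'cam_to_world': array([[ 7.31695552e-01, -4.72866046e-01,  4.90937186e-01,
         5.52282861e+01],
       [-6.81309361e-01, -4.85213391e-01,  5.48074374e-01,
        -7.29686049e+02],
       [-2.09564653e-02, -7.35503682e-01, -6.77196544e-01,
         6.91493314e+02],
       [ 0.00000000e+00,  0.00000000e+00,  0.00000000e+00,
         1.00000000e+00]])}
top {'fx': 368.1044459333759, 'fy': 368.1044459333759, 'cx': 251.92428242658866, 'cy': 182.1389970828729, 'cam_to_world': array([[ 1.95426233e-02, -9.92174460e-01,  1.23320420e-01,
         4.13480607e+02],
       [-9.98996676e-01, -2.43487953e-02, -3.75869390e-02,
        -2.00954902e+02],
       [ 4.02955046e-02, -1.22462142e-01, -9.91654827e-01,
         9.17475869e+02],
       [ 0.00000000e+00,  0.00000000e+00,  0.00000000e+00,
         1.00000000e+00]])}
```

View pics/top0.png

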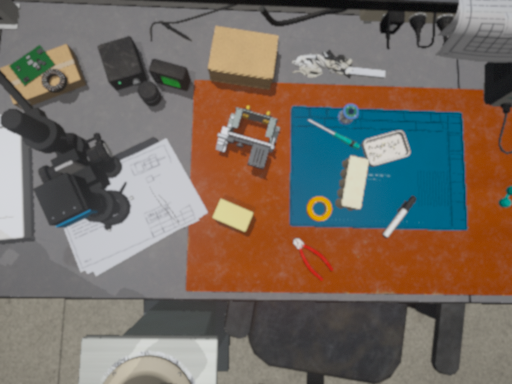

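View pics/scene0.png

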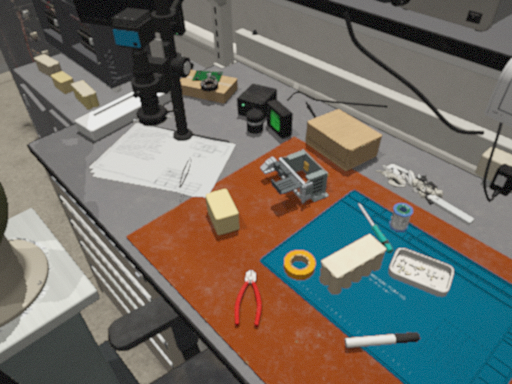

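```bash
cat > h.py <<'E'
import numpy as np,cv2
def cloud(n,cal,d):
    v,u=np.mgrid[:384,:512]
    P=np.stack([(u-cal['cx'])/cal['fx']*d,(v-cal['cy'])/cal['fy']*d,d],-1)
    T=cal['cam_to_world'];return P@T[:3,:3].T+T[:3,3]
E
python3 - <<'E'
from cell import robot
from h import *
ims=[]
for n,(u0,v0,w,h) in dict(top=(205,95,90,140),scene=(200,140,140,100)).items():
    z=np.load(f"{n}0.npz");C=cloud(n,robot.calibration(n),z['d'])
    c=z['p'][v0:v0+h,u0:u0+w,::-1];s=560/h if n=='top' else 3
    ims.append(cv2.resize(c,None,fx=s,fy=s,interpolation=cv2.INTER_CUBIC))
    p=z['p'].astype(int)
    hsv=cv2.cvtColor(z['p'],cv2.COLOR_RGB2HSV)
    X=C
    # yellow-cream pack
    m=(hsv[...,0]>18)&(hsv[...,0]<34)&(hsv[...,1]>40)&(hsv[...,2]>120)&(X[...,2]>45)&(X[...,2]<65)&(X[...,0]>200)&(X[...,0]<480)&(X[...,1]>-300)&(X[...,1]<-50)
    print(n,m.sum(),np.median(X[m],0)); 
    r=cv2.minAreaRect(X[m][:,:2].astype(np.float32));print(r, cv2.boxPoints(r).round(1).tolist())
    b=(p.min(-1)>60)&(p.max(-1)-p.min(-1)<40)&(X[...,0]>380)&(X[...,0]<640)&(X[...,1]>-330)&(X[...,1]<-120)&(X[...,2]>20)&(X[...,2]<90)
    Q=X[b];print('bay',b.sum(),Q.min(0),Q.max(0));print(np.histogram(Q[:,2],bins=np.arange(20,92,4)))
    m2=(X[...,0]>300)&(X[...,0]<340)&(X[...,1]>-250)&(X[...,1]<-150);print('board z',np.median(X[m2],0))
H=np.zeros((560,800,3),np.uint8);H[:560,:360]=ims[0][:560,:360];H[:300,370:790]=ims[1]
cv2.imwrite("pics/crop.png",H)
E
```

```text
top 773 [ 442.09368942 -189.06484833   56.82596915]
((442.1884765625, -189.11416625976562), (84.57251739501953, 49.720985412597656), 68.11528778076172) [[403.3999938964844, -219.10000610351562], [449.5, -237.60000610351562], [481.0, -159.10000610351562], [434.8999938964844, -140.60000610351562]]
bay 907 [ 444.28114501 -282.20992119   20.82636833] [ 639.9564188  -120.69544657   74.55048695]
(array([  1,   4,  14,  16,  40,  24,  38,  47, 127, 351, 122, 100,  11,
        12,   0,   0,   0]), array([20, 24, 28, 32, 36, 40, 44, 48, 52, 56, 60, 64, 68, 72, 76, 80, 84,
       88]))
board z [ 320.11788184 -198.91076204    5.05740148]
scene 676 [ 440.04727988 -194.31933423   58.10181705]
((442.849609375, -190.9892578125), (86.49172973632812, 49.24126434326172), 67.99601745605469) [[403.79998779296875, -221.89999389648438], [449.5, -240.3000030517578], [481.8999938964844, -160.10000610351562], [436.20001220703125, -141.6999969482422]]
bay 1000 [ 406.50178188 -286.35767647   20.05558285] [ 639.98174508 -120.35022487   73.99851108]
(array([ 35,  40,  32,  37,  62,  40,  40,  34,  91, 280, 167, 101,  26,
        15,   0,   0,   0]), array([20, 24, 28, 32, 36, 40, 44, 48, 52, 56, 60, 64, 68, 72, 76, 80, 84,
       88]))
board z [ 318.70224595 -206.59298844    6.10903196]
```

View pics/crop.png

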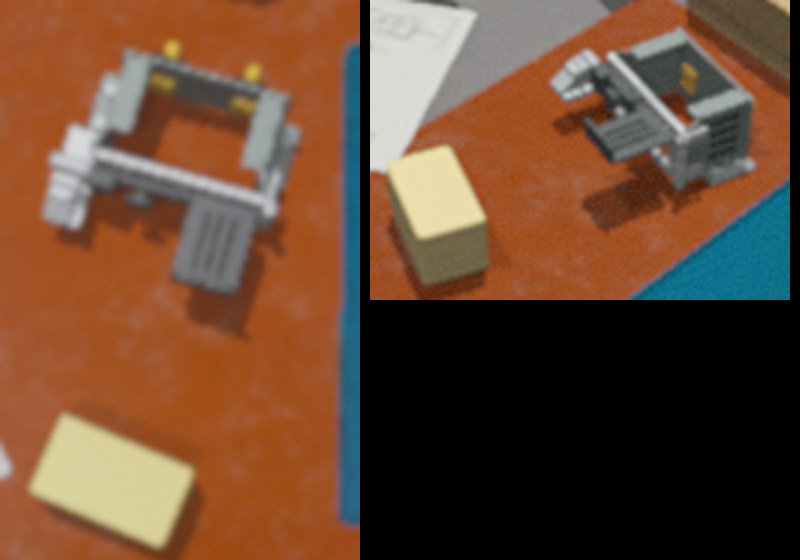

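Run:
```python
from cell import robot
from h import *
for n in("top","scene"):
    z=np.load(f"{n}0.npz");X=cloud(n,robot.calibration(n),z['d'])
    hsv=cv2.cvtColor(z['p'],cv2.COLOR_RGB2HSV)
    reg=(X[...,0]>470)&(X[...,0]<640)&(X[...,1]>-320)&(X[...,1]<-100)
    m=reg&(hsv[...,0]>17)&(hsv[...,0]<35)&(hsv[...,1]>90)&(X[...,2]>18)
    k,l,st,ce=cv2.connectedComponentsWithStats(m.astype(np.uint8))
    print(n)
    for i in range(1,k):
        if st[i,4]>2: print('yel',st[i,4],ce[i].round(1),np.median(X[l==i],0).round(1))
    p=z['p'].astype(int)
    g=reg&(hsv[...,1]<60)&(X[...,2]>58)&(X[...,2]<76)&(X[...,0]<600)
    k,l,st,ce=cv2.connectedComponentsWithStats(g.astype(np.uint8),connectivity=4)
    for i in range(1,k):
        if st[i,4]>20:
            Q=X[l==i];print('grey',st[i,4],ce[i].round(1),np.median(Q,0).round(1));r=cv2.minAreaRect(Q[:,:2].astype(np.float32));print(r)
# rectified height map from both clouds, 1 px = 0.5 mm, x up, y left
H=np.zeros((2,330,400,3),np.uint8)
for j,n in enumerate(("top","scene")):
    z=np.load(f"{n}0.npz");d=z['d'];cal=robot.calibration(n)
    p=cv2.resize(z['p'],None,fx=4,fy=4);X=cv2.resize(cloud(n,cal,d).astype(np.float32),None,fx=4,fy=4)
    c=((-100-X[...,1])/.55).astype(int);r=((630-X[...,0])/.55).astype(int)
    ok=(c>=0)&(c<400)&(r>=0)&(r<330)&(X[...,2]>42)
    o=np.argsort(X[ok][:,2]);H[j][r[ok][o],c[ok][o]]=p[ok][o][:,::-1]
cv2.imwrite("pics/rect.png",np.hstack(list(H)))
```

```text
top
grey 27 [262.8 156.7] [ 581.  -258.6   59.3]
((582.3585205078125, -258.56158447265625), (22.113574981689453, 11.55822467803955), 23.058670043945312)
grey 45 [258.2 163.5] [ 564.  -247.1   59.8]
((565.7227783203125, -247.77471923828125), (24.270652770996094, 22.98433494567871), 69.99324035644531)
scene
grey 227 [284.  185.4] [ 577.  -249.5   59.9]
((579.7028198242188, -245.9558868408203), (40.995399475097656, 47.53105163574219), 75.91372680664062)
```

View pics/rect.png

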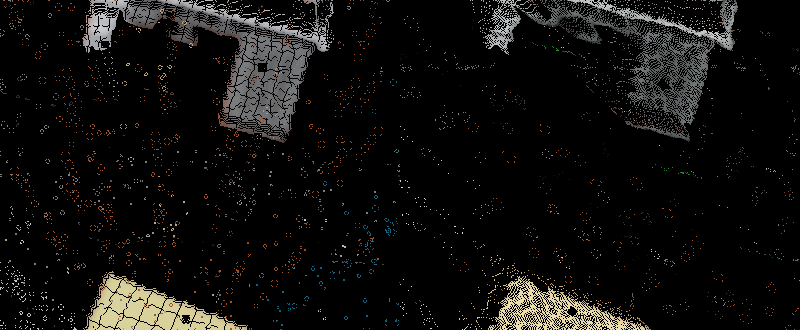

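```bash
cat > m.py <<'E'
from cell import robot
from h import *
for n in("top","scene"):
    z=np.load(f"{n}0.npz");X=cloud(n,robot.calibration(n),z['d'])
    hsv=cv2.cvtColor(z['p'],cv2.COLOR_RGB2HSV)
    reg=(X[...,0]>520)&(X[...,0]<760)&(X[...,1]>-320)&(X[...,1]<-100)
    m=reg&(hsv[...,0]>17)&(hsv[...,0]<35)&(hsv[...,1]>90)&(X[...,2]>18)
    k,l,st,ce=cv2.connectedComponentsWithStats(m.astype(np.uint8))
    print(n)
    for i in range(1,k):
        if st[i,4]>2: print('yel',st[i,4],ce[i].round(1),np.median(X[l==i],0).round(1))
H=np.zeros((2,400,400,3),np.uint8)
for j,n in enumerate(("top","scene")):
    z=np.load(f"{n}0.npz");d=z['d'];cal=robot.calibration(n)
    p=cv2.resize(z['p'],None,fx=6,fy=6,interpolation=cv2.INTER_LINEAR);X=cv2.resize(cloud(n,cal,d).astype(np.float32),None,fx=6,fy=6)
    c=((-130-X[...,1])/.5).astype(int);r=((730-X[...,0])/.5).astype(int)
    ok=(c>=0)&(c<400)&(r>=0)&(r<400)&(X[...,2]>30)
    o=np.argsort(X[ok][:,2]);H[j][r[ok][o],c[ok][o]]=p[ok][o][:,::-1]
for a in H:
    for k in range(0,400,40): a[k,::4]=(0,90,0);a[::4,k]=(0,90,0)
cv2.imwrite("pics/rect2.png",np.hstack(list(H)))
E
python3 m.py
```

```text
top
yel 13 [247.4 107.4] [ 709.8 -218.6   36.6]
yel 24 [245.5 115.2] [ 687.3 -215.2   43.2]
yel 14 [267.5 113.3] [ 695.8 -269.6   37.3]
yel 26 [265.2 120.8] [ 674.3 -263.3   42.8]
scene
yel 43 [306.  165.3] [ 687.8 -215.    35.9]
```

View pics/rect2.png

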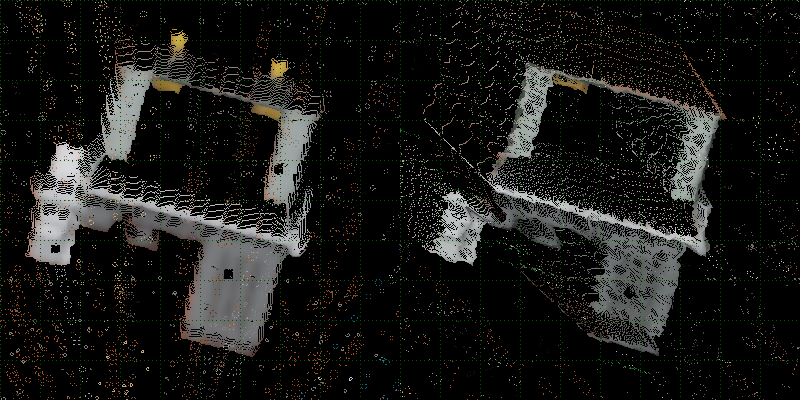

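```bash
cat >> h.py <<'E'
from scipy.spatial.transform import Rotation as R
YAW=-np.radians(15.3);BO=np.array([653.8,-231.9])
B=np.array([[np.cos(YAW),-np.sin(YAW)],[np.sin(YAW),np.cos(YAW)]])
def bay(x,y): return B@[x,y]+BO          # bay mm -> world
HINGE=bay(-33,-58)
def gatept(out,left,phi):                # point fixed to gate, mm -> world
    c,s=np.cos(phi),np.sin(phi);v=np.array([[c,-s],[s,c]])@[-out,left];return HINGE+B@v
def rows(wps,grip,s=None,th0=None):
    """wps: (x,y,z,theta); theta = world angle of tool y, tool down"""
    from cell import robot
    s=s or robot.observe();p=s['position'];q=R.from_quat(s['orientation']);out=[]
    for x,y,z,t in wps:
        d=q.inv().apply(np.array([x,y,z])-p)/10
        M=np.array([[-np.sin(t),np.cos(t),0],[np.cos(t),np.sin(t),0],[0,0,-1]])
        w=(q.inv()*R.from_matrix(M)).as_rotvec()
        out.append(' '.join('%.2f'%v for v in d)+' '+' '.join('%.3f'%v for v in w)+f' {grip}')
    print('now',p.round(1),'th',round(float(np.arctan2(*q.as_matrix()[1::-1,1])),3),'j',s['joint_pos'].round(2),'t',round(s['time_s'],2));print('; '.join(out))
E
python3 - <<'E'
from h import *
a=np.radians([66.4,66.4,66.4,66,60,52,44,35,26,17,8,-1]);r=[475,425,375,330,315,315,315,315,315,315,315,315]
t=np.linspace(1.159-.13,1.159-1.6,12)
rows([(r[i]*np.cos(a[i]),r[i]*np.sin(a[i]),240,t[i]) for i in range(12)],-1)
E
```

```text
now [210.5 480.7 238.2] th 1.158 j [ 0.93  0.31  1.5  -0.    1.33 -0.22] t 0.1
0.04 -4.98 -0.17 -0.001 -0.000 0.129 -1; 0.03 -9.98 -0.17 -0.001 -0.000 0.263 -1; 0.03 -14.98 -0.16 -0.001 -0.000 0.396 -1; -0.20 -19.48 -0.16 -0.001 0.000 0.530 -1; -3.49 -21.17 -0.15 -0.001 0.000 0.664 -1; -7.81 -21.96 -0.15 -0.001 0.000 0.797 -1; -11.98 -23.34 -0.15 -0.001 0.000 0.931 -1; -16.39 -25.58 -0.15 -0.001 0.000 1.064 -1; -20.40 -28.47 -0.15 -0.001 0.000 1.198 -1; -23.90 -31.96 -0.15 -0.001 0.001 1.332 -1; -26.82 -35.95 -0.14 -0.001 0.001 1.465 -1; -29.07 -40.35 -0.14 -0.001 0.001 1.599 -1
```

{"op": "apply_moves", "data": {
  "series": "0 -5 -0.1 0 0 0.13 -1; 0 -10 -0.1 0 0 0.26 -1; 0 -15 -0.1 0 0 0.4 -1; -0.2 -19.5 -0.1 0 0 0.53 -1; -3.5 -21.2 -0.1 0 0 0.66 -1; -7.8 -22 -0.1 0 0 0.8 -1; -12 -23.3 -0.1 0 0 0.93 -1; -16.4 -25.6 -0.1 0 0 1.06 -1; -20.4 -28.5 -0.1 0 0 1.2 -1; -23.9 -32 -0.1 0 0 1.33 -1; -26.8 -36 -0.1 0 0 1.47 -1; -29 -40.4 -0.1 0 0 1.6 -1"
}}

```text
time_s: 1.6
position: [314.2, -7.1, 239.6]
orientation: [0.846, 0.533, 0.0, -0.0]
ft_force: [1.6, -0.2, 0.3]
width: 0.009
grasp_force: 0.0
```

Run:
```python
from h import *
from cell import robot
s=robot.observe();p=s['position'];print(gatept(41,26,0))
t0=np.arctan2(*R.from_quat(s['orientation']).as_matrix()[1::-1,1]);t1=1.304-np.pi
P=[]
for i in range(3):
    a=np.radians([-10,-18,-25][i]);P.append((315*np.cos(a),315*np.sin(a),240))
g=gatept(41,26,0)
for k in range(1,10): 
    f=min(1,k/8);P.append((*(np.array(P[2][:2])*(1-f)+g*f),240-130*f))
rows([(*P[i],t0+(t1-t0)*min(1,(i+1)/11)) for i in range(12)],-1)
```

```text
[ 573.97881344 -243.23923169]
now [314.2  -7.1 239.6] th -0.446 j [-0.4  -0.18  2.03  0.    1.3   0.04] t 1.6
-4.46 1.69 -0.04 -0.000 -0.000 0.126 -1; -8.77 2.58 -0.04 -0.000 -0.000 0.253 -1; -12.60 2.85 -0.04 -0.000 -0.000 0.379 -1; -12.29 6.70 1.59 -0.000 -0.000 0.506 -1; -11.97 10.54 3.21 -0.000 -0.000 0.632 -1; -11.66 14.39 4.84 -0.000 -0.000 0.759 -1; -11.34 18.24 6.46 -0.000 -0.000 0.885 -1; -11.03 22.09 8.09 -0.000 -0.000 1.012 -1; -10.71 25.93 9.71 -0.000 -0.000 1.138 -1; -10.40 29.78 11.34 -0.000 -0.000 1.265 -1; -10.08 33.63 12.96 -0.000 -0.000 1.391 -1; -10.08 33.63 12.96 -0.000 -0.000 1.391 -1
```

{"op": "apply_moves", "data": {
  "series": "-4.4 1.7 0 0 0 0.13 -1; -8.8 2.6 0 0 0 0.25 -1; -12.6 2.8 0 0 0 0.38 -1; -12.3 6.7 1.6 0 0 0.51 -1; -12 10.5 3.2 0 0 0.63 -1; -11.7 14.4 4.8 0 0 0.76 -1; -11.3 18.2 6.5 0 0 0.89 -1; -11 22.1 8.1 0 0 1.01 -1; -10.7 25.9 9.7 0 0 1.14 -1; -10.4 29.8 11.3 0 0 1.26 -1; -10.1 33.6 13 0 0 1.39 -1; -10.1 33.6 13 0 0 1.39 -1"
}}

```text
time_s: 3.1
position: [575.1, -240.5, 107.1]
orientation: [0.991, -0.13, -0.002, -0.001]
ft_force: [-1.6, -0.2, -0.0]
width: 0.009
grasp_force: 0.0
```

Run:
```python
from h import *
from cell import robot
g=gatept(41,26,0);t=1.304-np.pi
rows([(*g,z,t) for z in (80,65,56,50,45,45)],-1)
p,d=robot.camera("wrist");p2,d2=robot.camera("scene")
cv2.imwrite("pics/w1.png",np.hstack([p[:,:,::-1][:, :400],cv2.resize(p2[130:258,210:343],(399,384))[:,:,::-1]]))
```

```text
now [ 575.1 -240.5  107.1] th -1.832 j [-0.58  0.65  1.34  0.    1.16  1.25] t 3.1
-0.03 0.30 2.71 -0.001 0.003 0.005 -1; -0.02 0.30 4.21 -0.001 0.003 0.005 -1; -0.02 0.30 5.11 -0.001 0.003 0.005 -1; -0.02 0.30 5.71 -0.001 0.003 0.005 -1; -0.01 0.30 6.21 -0.001 0.003 0.005 -1; -0.01 0.30 6.21 -0.001 0.003 0.005 -1
```

View pics/w1.png

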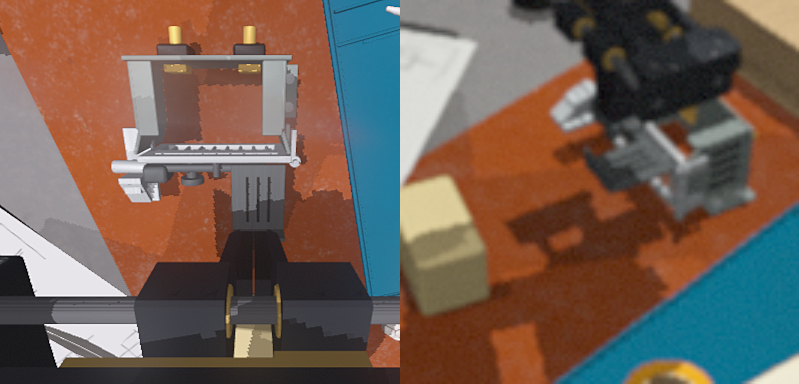

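Run:
```python
from h import *
from cell import robot
cal=robot.calibration("wrist");p,d=robot.camera("wrist")
X=cloud("w",cal,d);hsv=cv2.cvtColor(p,cv2.COLOR_RGB2HSV)
m=(hsv[...,0]>17)&(hsv[...,0]<35)&(hsv[...,1]>120)&(X[...,2]>15);m[120:]=0
k,l,st,ce=cv2.connectedComponentsWithStats(m.astype(np.uint8))
f=lambda q:(B.T@(q[:2]-BO)).round(1)
for i in range(1,k):
    if st[i,4]>20: q=np.median(X[l==i],0);print('yel',st[i],q.round(1),f(q),f(np.percentile(X[l==i],2,axis=0)))
for n,(u,v) in dict(hinge=(294,161),padTL=(236,172),padTR=(283,172),padmid=(258,195),padBL=(237,225),padBR=(284,225),bolt=(191,181),lipL=(145,100),lipR=(274,100),lipLin=(157,100),lipRin=(264,100),backL=(124,57),backR=(291,57),bar=(210,160)).items():
    q=np.median(X[v-1:v+2,u-1:u+2].reshape(-1,3),0);print(n,q.round(1),f(q))
# tool tip axis ray: project TCP
s=robot.observe();T=np.linalg.inv(cal['cam_to_world']);c=T[:3,:3]@s['position']+T[:3,3];print('tcp px',cal['fx']*c[0]/c[2]+cal['cx'],cal['fy']*c[1]/c[2]+cal['cy'],c[2])
```

```text
yel [244  25  12  18 184] [ 695.3 -269.9   36.3] [ 50.  -25.7] [ 46.7 -31.4]
yel [170  26   5  18  41] [ 709.6 -217.5   36. ] [50.1 28.6] [45.  25.6]
yel [177  26   6  18  90] [ 708.  -222.7   36.1] [49.8 23.2] [46.1 19.9]
yel [175  63  12   5  31] [ 688.5 -218.6   42.4] [30.  21.9] [28.9 18.5]
yel [239  63  22   8 149] [ 675.  -264.8   42.6] [ 29.2 -26.1] [ 27.8 -33.5]
hinge [ 606.5 -278.7   64.6] [-33.2 -57.6]
padTL [ 607.7 -236.4   57.7] [-43.3 -16.5]
padTR [ 598.5 -269.8   57.2] [-43.3 -51.1]
padmid [ 586.  -247.4   58.2] [-61.3 -32.9]
padBL [ 565.8 -225.1   57.9] [-86.7 -16.7]
padBR [ 529.4 -260.4    4.7] [-112.4  -60.4]
bolt [ 609.6 -202.2   58.5] [-50.5  17. ]
lipL [ 671.3 -193.4   65.3] [ 6.7 41.7]
lipR [ 649.7 -274.6   65.7] [  7.3 -42.3]
lipLin [ 669.9 -200.5   64.2] [ 7.2 34.6]
lipRin [ 651.3 -268.3   65.1] [  7.2 -35.8]
backL [ 698.5 -190.6   64.9] [32.3 51.7]
backR [ 672.1 -290.6   65.7] [ 33.1 -51.8]
bar [ 622.3 -221.7   64.1] [-33.1   1.5]
tcp px 252.78299690148654 246.05431406179198 164.71620530877237
```

{"op": "apply_moves", "data": {
  "series": "0 0.3 2.7 0 0 0 -1; 0 0.3 4.2 0 0 0 -1; 0 0.3 5 0 0 0 -1; 0 0.3 5.6 0 0 0 -1; 0 0.3 6.1 0 0 0 -1; 0 0.3 6.1 0 0 0 -1; 0 0.3 6.1 0 0 0 -1"
}}

```text
time_s: 4.12
position: [574.0, -243.4, 49.0]
orientation: [0.991, -0.13, 0.0, 0.0]
ft_force: [-0.4, -0.3, 0.9]
width: 0.006
grasp_force: 0.3
```

Run:
```python
from h import *
from cell import robot
p,d=robot.camera("wrist");cv2.imwrite("pics/w2.png",p[60:300,60:400,::-1])
print(robot.observe()['position'],robot.observe()['ft_force'])
print((B.T@(robot.observe()['position'][:2]-BO)).round(1))
t=1.304-np.pi
rows([(*gatept(42.5,26,f),45,t+f) for f in np.linspace(.06,.72,12)],-1)
```

```text
[ 574.02833376 -243.45602518   49.0292064 ] [-1.49508076  0.53531851  1.61031992]
[-73.9 -32.2]
now [ 574.  -243.5   49. ] th -1.832 j [-0.59  0.72  1.38 -0.    1.04  1.24] t 4.17
-0.31 0.24 0.40 0.000 -0.000 -0.054 -1; -0.44 0.51 0.40 0.000 -0.000 -0.114 -1; -0.56 0.78 0.40 0.000 -0.000 -0.174 -1; -0.66 1.06 0.40 0.000 -0.000 -0.234 -1; -0.75 1.35 0.40 0.000 -0.000 -0.294 -1; -0.81 1.64 0.40 0.000 -0.000 -0.354 -1; -0.86 1.93 0.40 0.000 -0.000 -0.414 -1; -0.89 2.23 0.40 0.000 -0.000 -0.474 -1; -0.91 2.53 0.40 0.000 -0.000 -0.534 -1; -0.90 2.83 0.40 0.000 -0.000 -0.594 -1; -0.88 3.13 0.40 0.000 -0.000 -0.654 -1; -0.84 3.42 0.40 0.000 -0.000 -0.714 -1
```

View pics/w2.png

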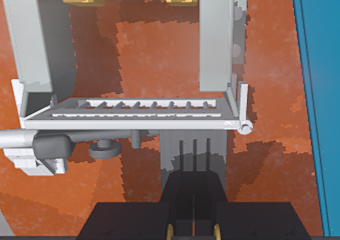

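{"op": "apply_moves", "data": {
  "series": "0 0 0.2 0 0 0 -1; 0 0 0.45 0 0 0 -1; 0 0 0.45 0 0 0 -1; 0 0 0.45 0 0 0 -1"
}}

```text
time_s: 4.68
position: [573.9, -243.4, 44.2]
orientation: [0.991, -0.13, -0.0, 0.0]
ft_force: [0.4, -0.2, -0.0]
width: 0.006
grasp_force: 0.3
```

Run:
```python
from h import *
from cell import robot
cal=robot.calibration("wrist");p,d=robot.camera("wrist");X=cloud("w",cal,d)
Q=(X.reshape(-1,3)[:,:2]-BO)@B
z=X[...,2].ravel();
for lo,hi in((-45,-38),(-25,-10),(8,22),(42,50),(50,58),(60,70)):
    m=(Q[:,0]>-75)&(Q[:,0]<-40)&(Q[:,1]>lo)&(Q[:,1]<hi)&(z>25)
    print(lo,hi,m.sum(),np.percentile(z[m],[10,50,90,98]).round(1) if m.sum() else '')
t=1.304-np.pi
rows([(*gatept(42.5,26,f),44.5,t+f) for f in np.linspace(.05,.6,12)],-1)
print(robot.observe()['ft_force'])
```

```text
-45 -38 3755 [ 38.5 129.7 142.  144.5]
-25 -10 7028 [ 46.1 131.7 142.4 144.5]
8 22 3336 [ 55.6 125.7 143.8 144.8]
42 50 2947 [109.2 116.3 123.4 125.6]
50 58 445 [36.4 45.5 68.  70.1]
60 70 616 [41.1 52.8 71.9 73.5]
now [ 573.9 -243.4   44.2] th -1.832 j [-0.59  0.73  1.38 -0.    1.03  1.24] t 4.72
-0.27 0.19 -0.03 0.000 0.000 -0.044 -1; -0.39 0.42 -0.03 0.000 0.000 -0.094 -1; -0.49 0.64 -0.03 0.000 0.000 -0.144 -1; -0.59 0.87 -0.03 -0.000 0.000 -0.194 -1; -0.67 1.11 -0.03 -0.000 0.000 -0.244 -1; -0.74 1.35 -0.03 -0.000 0.000 -0.294 -1; -0.79 1.59 -0.03 -0.000 0.000 -0.344 -1; -0.84 1.84 -0.03 -0.000 0.000 -0.394 -1; -0.87 2.08 -0.03 -0.000 0.000 -0.444 -1; -0.89 2.33 -0.03 -0.000 0.000 -0.494 -1; -0.90 2.58 -0.03 -0.000 0.000 -0.544 -1; -0.89 2.83 -0.03 -0.000 0.000 -0.594 -1
[-0.90940485  0.02962567  0.25781621]
```

{"op": "apply_moves", "data": {
  "series": "-0.3 0.2 0.15 0 0 -0.04 -1; -0.4 0.4 0.15 0 0 -0.09 -1; -0.5 0.65 0.15 0 0 -0.14 -1; -0.6 0.9 0.15 0 0 -0.19 -1; -0.7 1.1 0.15 0 0 -0.24 -1; -0.75 1.35 0.15 0 0 -0.29 -1; -0.8 1.6 0.15 0 0 -0.34 -1; -0.85 1.85 0.15 0 0 -0.39 -1; -0.87 2.1 0.15 0 0 -0.44 -1; -0.9 2.35 0.15 0 0 -0.5 -1; -0.9 2.6 0.15 0 0 -0.55 -1; -0.9 2.8 0.15 0 0 -0.6 -1"
}}

```text
time_s: 6.22
position: [558.2, -268.3, 42.9]
orientation: [0.986, 0.169, 0.0, 0.0]
ft_force: [0.3, 0.4, -0.0]
width: 0.005
grasp_force: 0.9
```

Run:
```python
from h import *
from cell import robot
p,d=robot.camera("wrist");cv2.imwrite("pics/w3.png",p[:,:,::-1])
t=1.304-np.pi
s=robot.observe();print(s['ft_force'])
rows([(*gatept(42.5,26,f),43,t+f) for f in np.linspace(.67,1.5,12)],-1)
```

```text
[-0.03202468 -0.6243236   0.9222379 ]
now [ 558.1 -268.5   42.8] th -1.229 j [-0.64  0.72  1.4  -0.    1.02  0.59] t 6.28
-0.18 0.29 -0.01 0.001 -0.000 -0.061 -1; -0.34 0.63 -0.01 0.001 -0.000 -0.136 -1; -0.48 0.98 -0.01 0.001 -0.000 -0.212 -1; -0.59 1.34 -0.01 0.001 -0.000 -0.287 -1; -0.68 1.71 -0.01 0.001 -0.000 -0.363 -1; -0.73 2.08 -0.01 0.001 -0.000 -0.438 -1; -0.76 2.45 -0.01 0.001 -0.000 -0.514 -1; -0.76 2.83 -0.01 0.001 -0.000 -0.589 -1; -0.73 3.20 -0.01 0.001 -0.000 -0.665 -1; -0.67 3.57 -0.01 0.001 -0.000 -0.740 -1; -0.59 3.94 -0.01 0.001 -0.000 -0.816 -1; -0.47 4.30 -0.01 0.001 -0.000 -0.891 -1
```

View pics/w3.png

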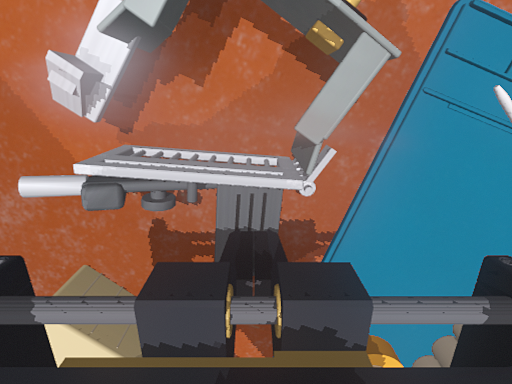

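{"op": "apply_moves", "data": {
  "series": "-0.2 0.3 0 0 0 -0.06 -1; -0.35 0.65 0 0 0 -0.14 -1; -0.5 1 0 0 0 -0.21 -1; -0.6 1.35 0 0 0 -0.29 -1; -0.7 1.7 0 0 0 -0.36 -1; -0.75 2.1 0 0 0 -0.44 -1; -0.75 2.45 0 0 0 -0.51 -1; -0.75 2.8 0 0 0 -0.59 -1; -0.75 3.2 0 0 0 -0.66 -1; -0.65 3.6 0 0 0 -0.74 -1; -0.6 3.9 0 0 0 -0.82 -1; -0.5 4.3 0 0 0 -0.89 -1"
}}

```text
time_s: 7.78
position: [567.9, -310.1, 42.8]
orientation: [0.817, 0.577, 0.0, -0.0]
ft_force: [1.5, 2.5, 0.6]
width: 0.003
grasp_force: 1.3
```

Run:
```python
from h import *
t=1.304-np.pi
rows([(*gatept(42.5,26,f),43,t+f) for f in np.linspace(1.57,2.0,7)],-1)
```

```text
now [ 567.9 -310.1   42.8] th -0.34 j [-0.68  0.77  1.3   0.    1.07 -0.34] t 7.78
-0.21 0.34 -0.02 0.000 -0.000 -0.073 -1; -0.36 0.66 -0.02 0.000 -0.000 -0.144 -1; -0.49 0.99 -0.02 0.000 -0.000 -0.216 -1; -0.60 1.34 -0.02 0.000 -0.000 -0.288 -1; -0.68 1.68 -0.02 0.000 -0.000 -0.359 -1; -0.73 2.04 -0.02 0.000 -0.000 -0.431 -1; -0.76 2.39 -0.02 0.000 -0.000 -0.503 -1
```

{"op": "apply_moves", "data": {
  "series": "-0.2 0.35 0 0 0 -0.07 -1; -0.35 0.65 0 0 0 -0.14 -1; -0.5 1 0 0 0 -0.22 -1; -0.6 1.35 0 0 0 -0.29 -1; -0.7 1.7 0 0 0 -0.36 -1; -0.75 2.05 0 0 0 -0.43 -1; -0.75 2.4 0 0 0 -0.5 -1; -0.75 2.2 0 0 0 -0.5 -1; -0.75 2.2 -2 0 0 -0.5 -1; -0.75 2.2 -5 0 0 -0.5 -1; -0.75 2.2 -9 0 0 -0.5 -1; -0.75 2.2 -13 0 0 -0.5 -1"
}}

```text
time_s: 9.28
position: [585.6, -324.9, 175.6]
orientation: [0.65, 0.76, -0.0, 0.001]
ft_force: [-0.4, -0.5, 0.9]
width: 0.001
grasp_force: 0.0
```

Run:
```python
from h import *
from cell import robot
p,d=robot.camera("top");cal=robot.calibration("top");X=cloud("top",cal,d);hsv=cv2.cvtColor(p,cv2.COLOR_RGB2HSV)
cv2.imwrite("pics/t4.png",cv2.resize(p[80:260,180:380,::-1],None,fx=3,fy=3,interpolation=cv2.INTER_CUBIC))
s=robot.observe();x,y,z=s['position'];t0=-.34+.5
c=np.array([442.3,-189.8]);th=-np.radians(21.9)
P=[(x,y,175,t0)]+[(x+(c[0]-x)*f,y+(c[1]-y)*f,175-55*f,t0+(th-t0)*f) for f in np.arange(1,8)/7]
rows(P,1)
```

```text
now [ 587.  -325.9  181.8] th 0.157 j [-0.68  0.68  1.08 -0.    1.37 -0.84] t 9.32
0.01 -0.00 0.68 0.007 0.008 -0.003 1; 2.25 -1.75 1.44 0.007 0.007 0.074 1; 4.50 -3.49 2.20 0.007 0.007 0.152 1; 6.75 -5.24 2.95 0.008 0.007 0.229 1; 9.00 -6.98 3.71 0.008 0.007 0.307 1; 11.25 -8.72 4.47 0.008 0.006 0.384 1; 13.50 -10.47 5.22 0.008 0.006 0.461 1; 15.75 -12.21 5.98 0.009 0.006 0.539 1
```

View pics/t4.png

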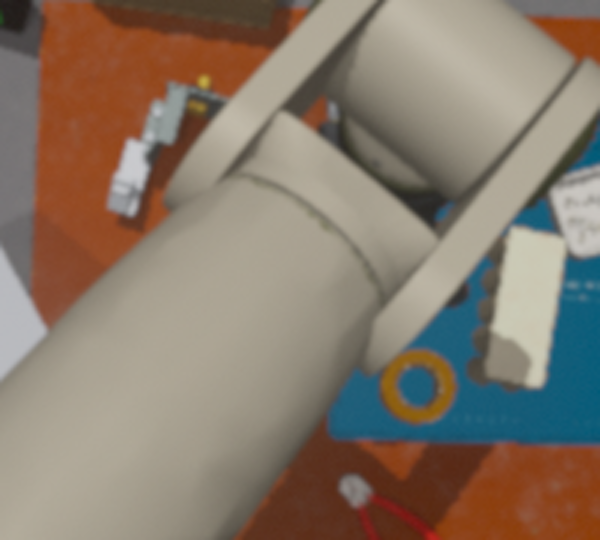

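{"op": "apply_moves", "data": {
  "series": "0 0 0.7 0 0 0 1; 2.2 -1.7 1.4 0 0 0.07 1; 4.5 -3.5 2.2 0 0 0.15 1; 6.7 -5.2 3 0 0 0.23 1; 9 -7 3.7 0 0 0.31 1; 11.2 -8.7 4.5 0 0 0.38 1; 13.5 -10.5 5.2 0 0 0.46 1; 15.7 -12.2 6 0 0 0.54 1; 15.7 -12.2 6 0 0 0.54 1; 15.7 -12.2 6 0 0 0.54 1"
}}

```text
time_s: 10.58
position: [441.2, -189.6, 112.9]
orientation: [0.828, 0.56, 0.0, 0.0]
ft_force: [0.2, 0.5, 0.2]
width: 0.999
grasp_force: 0.0
```

Run:
```python
from h import *
from cell import robot
cal=robot.calibration("wrist");p,d=robot.camera("wrist");X=cloud("w",cal,d);hsv=cv2.cvtColor(p,cv2.COLOR_RGB2HSV)
cv2.imwrite("pics/w5.png",p[:,:,::-1])
m=(hsv[...,0]>15)&(hsv[...,0]<36)&(hsv[...,1]>35)&(hsv[...,2]>90)&(X[...,2]>50)&(X[...,2]<64)
print(m.sum(),np.median(X[m],0));r=cv2.minAreaRect(X[m][:,:2].astype(np.float32));print(r,cv2.boxPoints(r).round(1).tolist())
c=np.array([442.3,-189.8]);th=-np.radians(21.9)
rows([(*c,z,th) for z in (120,90,60,35,25)],1);print(robot.observe()['width'])
```

```text
6236 [ 444.5969144  -184.75261821   56.59962186]
((443.3087158203125, -189.06407165527344), (84.38330078125, 49.74829864501953), 68.23703002929688) [[404.6000061035156, -219.0], [450.79998779296875, -237.5], [482.1000061035156, -159.10000610351562], [435.8999938964844, -140.6999969482422]]
now [ 441.3 -189.7  112.9] th -0.381 j [-0.65  0.36  1.79 -0.    0.99 -0.27] t 10.62
0.03 0.10 -0.71 0.001 0.000 0.001 1; 0.03 0.10 2.29 0.001 0.000 0.001 1; 0.03 0.10 5.29 0.001 0.000 0.001 1; 0.03 0.09 7.79 0.001 0.000 0.001 1; 0.03 0.09 8.79 0.001 0.000 0.001 1
0.9999329976337924
```

View pics/w5.png

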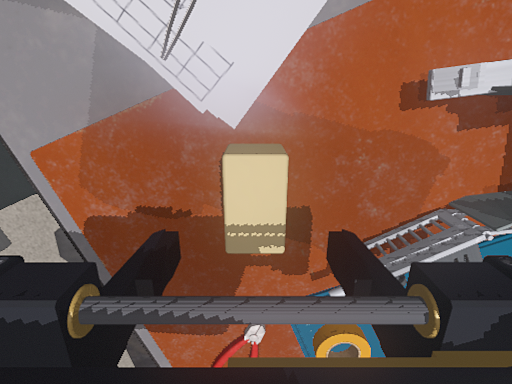

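{"op": "apply_moves", "data": {
  "series": "0.05 0.15 2.3 0 0 0 1; 0.05 0.15 5.3 0 0 0 1; 0.05 0.15 7.8 0 0 0 1; 0.05 0.15 9 0 0 0 1; 0.05 0.15 9 0 0 0 0.1; 0.05 0.15 9 0 0 0 -0.2; 0.05 0.15 9 0 0 0 -0.2; 0.05 0.15 9 0 0 0 -0.2; 0.05 0.15 9 0 0 0 -0.2",
  "squeeze": 25
}}

```text
time_s: 11.75
position: [442.4, -189.2, 23.2]
orientation: [0.828, 0.56, 0.0, 0.0]
ft_force: [0.1, 1.4, 4.5]
width: 0.561
grasp_force: 25.0
```

Run:
```python
from h import *
from cell import robot
s=robot.observe();p=s['position'];print(s['width'],s['grasp_force']);t0=-.381
w=p[:2];a=bay(-110,0);b=bay(-30,0);z=p[2];t1=YAW
P=[(*w,z+5,t0),(*w,z+10,t0)]+[(*(w+(a-w)*f),z+10,t0+(t1-t0)*f) for f in np.arange(1,5)/4]+[(*(a+(b-a)*f),z+10,t1) for f in np.arange(1,6)/5]
rows(P,-.2)
```

```text
0.5609273876068858 24.99982286710292
now [ 442.4 -189.2   23.2] th -0.382 j [-0.65  0.52  1.85 -0.    0.77 -0.27] t 11.75
-0.00 0.00 -0.50 0.001 0.000 -0.001 -0.2; -0.00 0.00 -1.00 0.001 0.000 -0.001 -0.2; 0.66 2.57 -1.00 0.001 0.000 -0.029 -0.2; 1.33 5.14 -1.00 0.001 0.000 -0.058 -0.2; 1.99 7.71 -0.99 0.001 0.000 -0.086 -0.2; 2.66 10.28 -0.99 0.001 0.000 -0.115 -0.2; 2.84 11.87 -0.99 0.001 0.000 -0.115 -0.2; 3.03 13.46 -0.99 0.001 0.000 -0.115 -0.2; 3.21 15.04 -0.99 0.001 0.000 -0.115 -0.2; 3.39 16.63 -0.99 0.001 0.000 -0.115 -0.2; 3.58 18.22 -0.98 0.001 0.000 -0.115 -0.2
```

{"op": "apply_moves", "data": {
  "series": "0 0 -0.4 0 0 0 -0.2; 0 0 -0.5 0 0 0 -0.2; 0.65 2.55 -0.5 0 0 -0.03 -0.2; 1.3 5.1 -0.5 0 0 -0.06 -0.2; 2 7.7 -0.5 0 0 -0.09 -0.2; 2.65 10.3 -0.4 0 0 -0.115 -0.2; 2.65 10.3 -0.3 0 0 -0.115 -0.2; 2.65 10.3 -0.3 0 0 -0.115 -0.2"
}}

```text
time_s: 12.75
position: [546.6, -202.4, 25.0]
orientation: [0.795, 0.607, -0.0, -0.001]
ft_force: [-0.7, -0.3, -5.6]
width: 0.568
grasp_force: 25.0
```

Run:
```python
from h import *
from cell import robot
cal=robot.calibration("wrist");p,d=robot.camera("wrist");X=cloud("w",cal,d);hsv=cv2.cvtColor(p,cv2.COLOR_RGB2HSV)
cv2.imwrite("pics/w6.png",p[:,:,::-1])
s=robot.observe();print(s['position'],(B.T@(s['position'][:2]-BO)).round(1),s['ft_force'],s['grasp_force'])
m=(hsv[...,0]>15)&(hsv[...,0]<36)&(hsv[...,1]>35)&(hsv[...,2]>60)&(X[...,2]>50)&(X[...,2]<68)
Q=(X[m][:,:2]-BO)@B;print(m.sum(),np.median(X[m],0),cv2.minAreaRect(Q.astype(np.float32)),Q.min(0),Q.max(0))
rows([(*bay(x,0),s['position'][2],YAW) for x in (-90,-75,-60,-50,-40,-35,-30)],-.2)
```

```text
[ 546.66341984 -202.54861511   25.27695697] [-111.1    0. ] [ 0.78867161 -0.66616453 -5.18352088] 24.999637892469764
12950 [ 550.22403992 -187.5644987    58.35943412] ((-108.78938293457031, 0.6590347290039062), (56.26503372192383, 84.67801666259766), 0.03738126531243324) [-136.92379272  -41.69561492] [-80.66235001  43.00933233]
now [ 546.7 -202.5   25.3] th -0.267 j [-0.56  0.68  1.53 -0.    0.93 -0.29] t 12.8
-0.00 2.11 -0.00 -0.002 -0.000 -0.000 -0.2; -0.00 3.61 -0.01 -0.002 -0.000 -0.000 -0.2; -0.00 5.11 -0.01 -0.002 -0.000 -0.000 -0.2; -0.00 6.11 -0.01 -0.002 -0.000 -0.000 -0.2; -0.00 7.11 -0.01 -0.002 -0.000 -0.000 -0.2; -0.00 7.61 -0.01 -0.002 -0.000 -0.000 -0.2; -0.00 8.11 -0.01 -0.002 -0.000 -0.000 -0.2
```

View pics/w6.png

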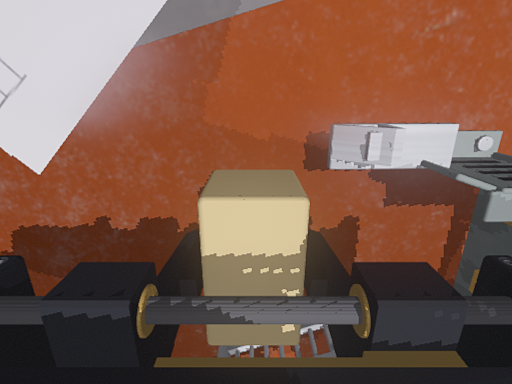

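{"op": "apply_moves", "data": {
  "series": "0 2.1 0 0 0 0 -0.2; 0 3.6 0 0 0 0 -0.2; 0 5.1 0 0 0 0 -0.2; 0 6.1 0 0 0 0 -0.2; 0 7.1 0 0 0 0 -0.2; 0 7.9 0 0 0 0 -0.2; 0 8.6 0 0 0 0 -0.2; 0 8.6 0.2 0 0 0 -0.2; 0 8.6 0.25 0 0 0 -0.2; 0 8.6 0.25 0 0 0 -0.2"
}}

```text
time_s: 14.05
position: [630.4, -225.5, 23.3]
orientation: [0.795, 0.607, -0.0, -0.0]
ft_force: [-0.2, -0.1, -5.0]
width: 0.564
grasp_force: 25.0
```

Run:
```python
from h import *
from cell import robot
s=robot.observe();print(s['position'],(B.T@(s['position'][:2]-BO)).round(1),s['ft_force'],s['grasp_force'],s['width'])
```

```text
[ 630.42739963 -225.54280248   23.28653805] [-24.2  -0. ] [-0.24168128 -0.05062684 -5.0323296 ] 24.999322607181966 0.5636030156748023
```

{"op": "apply_moves", "data": {
  "series": "0 0 0.1 0 0 0 -0.2; 0 0 0.15 0 0 0 -0.2; 0 0 0.15 0 0 0 0.36; 0 0 0.15 0 0 0 0.36; 0 0 0.1 0 0 0 0.36; 0 0 -3 0 0 0 0.36; 0 0 -6 0 0 0 0.36; 0 -1 -9 0 0 0 0.36; 0 -3 -11 0 0 0.1 0.36"
}}

```text
time_s: 15.18
position: [601.8, -217.8, 134.6]
orientation: [0.825, 0.565, 0.0, 0.001]
ft_force: [-0.7, -0.5, 0.0]
width: 0.683
grasp_force: 0.0
```

Run:
```python
from h import *
from cell import robot
s=robot.observe();p=s['position'];z=p[2];t0=np.arctan2(*R.from_quat(s['orientation']).as_matrix()[1::-1,1]);t1=1.304-np.pi;print(s['width'])
w=p[:2];a=bay(-100,0)
P=[(*(w+(a-w)*min(1,f*1.5)),z+(118-z)*f,t0+(t1-t0)*f) for f in np.arange(1,11)/10]
rows(P+[(*a,100,t1)]*2,-.5)
```

```text
0.6825678709577971
now [ 601.8 -217.8  134.6] th -0.369 j [-0.53  0.65  1.25  0.    1.23 -0.16] t 15.18
-0.07 -0.69 0.16 0.002 0.000 0.147 -0.5; -0.14 -1.38 0.33 0.002 -0.000 0.294 -0.5; -0.21 -2.07 0.49 0.002 -0.000 0.441 -0.5; -0.28 -2.76 0.66 0.002 -0.000 0.587 -0.5; -0.34 -3.44 0.82 0.002 -0.000 0.734 -0.5; -0.41 -4.13 0.99 0.002 -0.001 0.881 -0.5; -0.46 -4.59 1.15 0.002 -0.001 1.028 -0.5; -0.46 -4.59 1.32 0.002 -0.001 1.175 -0.5; -0.46 -4.59 1.49 0.002 -0.001 1.322 -0.5; -0.46 -4.59 1.65 0.002 -0.001 1.468 -0.5; -0.46 -4.60 3.45 0.002 -0.001 1.468 -0.5; -0.46 -4.60 3.45 0.002 -0.001 1.468 -0.5
```

{"op": "apply_moves", "data": {
  "series": "-0.1 -0.7 0.2 0 0 0.15 -0.5; -0.15 -1.4 0.3 0 0 0.29 -0.5; -0.2 -2.1 0.5 0 0 0.44 -0.5; -0.3 -2.8 0.7 0 0 0.59 -0.5; -0.35 -3.5 0.8 0 0 0.73 -0.5; -0.4 -4.1 1 0 0 0.88 -0.5; -0.45 -4.6 1.1 0 0 1.03 -0.5; -0.45 -4.6 1.3 0 0 1.17 -0.5; -0.45 -4.6 1.5 0 0 1.32 -0.5; -0.45 -4.6 1.6 0 0 1.47 -0.5; -0.45 -4.6 3.4 0 0 1.47 -0.5; -0.45 -4.6 3.4 0 0 1.47 -0.5"
}}

```text
time_s: 16.68
position: [556.6, -205.0, 98.3]
orientation: [0.991, -0.133, -0.001, -0.0]
ft_force: [-0.4, 0.4, 0.7]
width: 0.249
grasp_force: 0.0
```

```bash
cat > pk.py <<'E'
from h import *
from cell import robot
cal=robot.calibration("wrist");p,d=robot.camera("wrist");X=cloud("w",cal,d);hsv=cv2.cvtColor(p,cv2.COLOR_RGB2HSV)
m=(hsv[...,0]>15)&(hsv[...,0]<36)&(hsv[...,1]>35)&(hsv[...,2]>60)&(X[...,2]>53)&(X[...,2]<62)
k,l,st,ce=cv2.connectedComponentsWithStats(m.astype(np.uint8));i=1+np.argmax(st[1:,4]);m=l==i
Q=(X[m][:,:2]-BO)@B;print('pack',m.sum(),np.median(X[m][:,2]),cv2.minAreaRect(Q.astype(np.float32)),Q.min(0).round(1),Q.max(0).round(1))
s=robot.observe();print((B.T@(s['position'][:2]-BO)).round(1),s['position'][2],s['ft_force'],s['width'])
E
python3 - <<'E'
from pk import *
cv2.imwrite("pics/w7.png",p[:,:,::-1])
t=1.304-np.pi
rows([(*bay(-100,0),60,t),(*bay(-85,0),27,t),(*bay(-65,0),22,t)]+[(*bay(x,0),22,t) for x in (-55,-50,-45,-40,-36,-33,-33)],-.5)
E
```

```text
pack 9695 56.614694949398256 ((-23.688583374023438, -0.6335563659667969), (49.81605911254883, 84.90125274658203), 0.050725050270557404) [-48.6 -43.1] [ 1.2 41.8]
[-100.4    0.2] 99.17236925669576 [0.09558334 0.66658652 1.11349191] 0.2508919809738069
now [ 557.  -205.3   99.2] th -1.837 j [-0.55  0.6   1.45  0.    1.09  1.29] t 16.73
0.04 0.02 3.92 -0.000 0.001 0.001 -0.5; 1.54 0.02 7.22 -0.000 0.001 0.001 -0.5; 3.54 0.02 7.72 -0.000 0.001 0.001 -0.5; 4.54 0.02 7.71 -0.000 0.001 0.001 -0.5; 5.04 0.02 7.71 -0.000 0.001 0.001 -0.5; 5.54 0.02 7.71 -0.000 0.001 0.001 -0.5; 6.04 0.02 7.71 -0.000 0.001 0.001 -0.5; 6.44 0.02 7.71 -0.000 0.001 0.001 -0.5; 6.74 0.02 7.71 -0.000 0.001 0.001 -0.5; 6.74 0.02 7.71 -0.000 0.001 0.001 -0.5
```

View pics/w7.png

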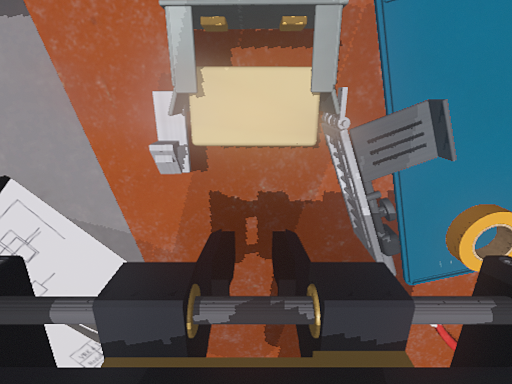

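{"op": "apply_moves", "data": {
  "series": "0 0 3.9 0 0 0 -0.5; 1.5 0 7.2 0 0 0 -0.5; 3.5 0 7.7 0 0 0 -0.5; 4.5 0 7.7 0 0 0 -0.5; 5 0 7.7 0 0 0 -0.5; 5.5 0 7.7 0 0 0 -0.5; 6 0 7.7 0 0 0 -0.5; 6.4 0 7.7 0 0 0 -0.5; 6.7 0 7.7 0 0 0 -0.5; 6.8 0 7.7 0 0 0 -0.5; 6.8 0 7.7 0 0 0 -0.5"
}}

```text
time_s: 18.1
position: [620.5, -222.8, 22.6]
orientation: [0.991, -0.132, -0.003, -0.001]
ft_force: [-20.3, 4.3, 12.0]
width: 0.251
grasp_force: 10.5
```

```bash
python3 pk.py
```

```text
pack 18020 56.637198286398025 ((0.5899429321289062, -0.7337532043457031), (83.4748764038086, 52.517513275146484), 89.95390319824219) [-25.7 -42.5] [26.8 41. ]
[-34.6  -0. ] 22.626018865702054 [-20.7810422    3.50746447  12.40493526] 0.2484110035771848
```

{"op": "apply_moves", "data": {
  "series": "-0.5 0 0 0 0 0 -0.5; -2 0 0 0 0 0 -0.5; -4 0 -2 0 0 0 -0.5; -4 0 -5 0 0 0 -1; -4 0 -8 0 0 0 -1; -4 0 -11 0 0 0 -1"
}}

```text
time_s: 18.9
position: [584.6, -212.9, 133.6]
orientation: [0.991, -0.133, 0.001, 0.0]
ft_force: [0.3, -0.7, 0.2]
width: 0.004
grasp_force: 0.0
```

Run:
```python
from pk import *
Q3=(X[...,:2].reshape(-1,2)-HINGE)@B;z=X[...,2].ravel()
m=(z>60)&(z<68)&(Q3[:,1]<-20)&(Q3[:,0]<-15)&(Q3[:,0]>-130)
A=Q3[m];v=cv2.fitLine(A.astype(np.float32),cv2.DIST_HUBER,0,.01,.01).ravel();print(m.sum(),v,A.min(0),A.max(0),'phi',np.arctan2(-v[0],v[1])%np.pi)
cv2.imwrite("pics/w8.png",p[:,:,::-1])
ph=2.0;t0=1.304-np.pi;t1=t0+ph
w=s['position'][:2];a=gatept(65,76,ph);z=s['position'][2]
rows([(*(w+(a-w)*f),z+(120-z)*f,t0+(t1-t0)*f) for f in np.arange(1,13)/12],-1)
```

```text
pack 6176 56.6065162008622 ((1.6849193572998047, -0.8834724426269531), (48.94407653808594, 83.95169067382812), 0.03204796090722084) [-22.8 -42.9] [26.2 41.1]
[-70.2  -0.3] 137.8692477910596 [ 0.45843915 -0.81484697  4.03470579] 0.006345113722581824
560 [  0.95532733   0.29554972 -77.31162    -30.568027  ] [-103.4168285   -68.81118516] [-15.21375966 -20.00129363] phi 1.8708272
now [ 586.  -213.6  137.9] th -1.837 j [-0.54  0.61  1.32  0.    1.21  1.3 ] t 18.95
-0.04 1.24 0.15 0.003 -0.008 -0.166 -1; -0.09 2.47 0.30 0.003 -0.008 -0.333 -1; -0.13 3.71 0.45 0.004 -0.008 -0.499 -1; -0.17 4.95 0.60 0.005 -0.007 -0.666 -1; -0.21 6.18 0.76 0.005 -0.007 -0.833 -1; -0.26 7.42 0.91 0.006 -0.007 -0.999 -1; -0.30 8.66 1.06 0.007 -0.006 -1.166 -1; -0.34 9.89 1.21 0.007 -0.006 -1.333 -1; -0.39 11.13 1.36 0.008 -0.005 -1.499 -1; -0.43 12.37 1.51 0.008 -0.005 -1.666 -1; -0.47 13.61 1.66 0.009 -0.004 -1.833 -1; -0.52 14.84 1.81 0.010 -0.003 -1.999 -1
```

View pics/w8.png

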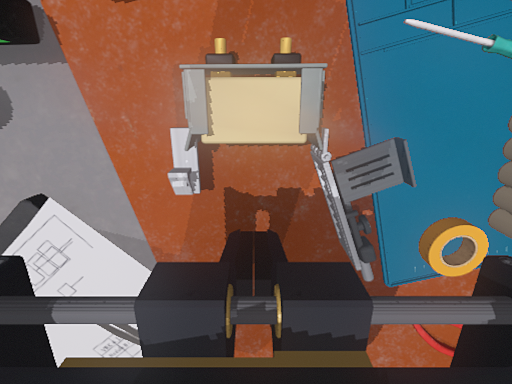

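{"op": "apply_moves", "data": {
  "series": "0 1.2 0.1 0 0 -0.17 -1; -0.1 2.5 0.3 0 0 -0.33 -1; -0.1 3.7 0.4 0 0 -0.5 -1; -0.2 4.9 0.6 0 0 -0.67 -1; -0.2 6.2 0.7 0 0 -0.83 -1; -0.3 7.4 0.9 0 0 -1 -1; -0.3 8.7 1 0 0 -1.17 -1; -0.3 9.9 1.2 0 0 -1.33 -1; -0.4 11.1 1.4 0 0 -1.5 -1; -0.4 12.4 1.5 0 0 -1.67 -1; -0.5 13.6 1.6 0 0 -1.8 -1; -0.5 14.8 1.6 0 0 -1.9 -1"
}}

```text
time_s: 20.45
position: [540.6, -354.7, 116.0]
orientation: [0.683, 0.73, 0.0, 0.001]
ft_force: [-0.7, 0.4, 0.2]
width: 0.005
grasp_force: 0.0
```

Run:
```python
from h import *
t=1.304-np.pi
P=[(*gatept(58,76,1.9),z,t+1.9) for z in (105,80,55,42)]+[(*gatept(o,76,1.9),42,t+1.9) for o in (48,40,32)]+[(*gatept(28,76,f),42,t+f) for f in (1.85,1.78,1.7,1.62,1.54)]
rows(P,-1)
```

```text
now [ 540.6 -354.7  116. ] th 0.067 j [-0.76  0.69  1.25  0.    1.21 -0.83] t 20.45
1.34 -0.53 1.10 0.001 0.001 0.004 -1; 1.34 -0.53 3.60 0.001 0.001 0.004 -1; 1.34 -0.53 6.10 0.001 0.001 0.004 -1; 1.34 -0.53 7.40 0.001 0.001 0.004 -1; 2.34 -0.53 7.40 0.001 0.001 0.004 -1; 3.14 -0.53 7.39 0.001 0.001 0.004 -1; 3.94 -0.52 7.39 0.001 0.001 0.004 -1; 4.73 -0.65 7.39 0.001 0.001 0.054 -1; 5.28 -0.80 7.39 0.001 0.001 0.124 -1; 5.91 -0.92 7.39 0.001 0.001 0.204 -1; 6.56 -0.99 7.39 0.001 0.001 0.284 -1; 7.20 -1.01 7.39 0.001 0.001 0.364 -1
```

{"op": "apply_moves", "data": {
  "series": "1.3 -0.5 1.1 0 0 0 -1; 1.3 -0.5 3.6 0 0 0 -1; 1.3 -0.5 6.1 0 0 0 -1; 1.3 -0.5 7.4 0 0 0 -1; 2.3 -0.5 7.4 0 0 0 -1; 3.1 -0.5 7.4 0 0 0 -1; 3.9 -0.5 7.4 0 0 0 -1; 4.7 -0.6 7.4 0 0 0.05 -1; 5.3 -0.8 7.4 0 0 0.12 -1; 5.9 -0.9 7.4 0 0 0.2 -1; 6.5 -1 7.4 0 0 0.28 -1; 7.2 -1 7.4 0 0 0.36 -1"
}}

```text
time_s: 21.95
position: [526.1, -282.6, 43.0]
orientation: [0.805, 0.594, 0.0, 0.001]
ft_force: [1.2, -1.1, -0.4]
width: 0.006
grasp_force: 0.5
```

```bash
cat > g.py <<'E'
from h import *
from cell import robot
def gate():
    cal=robot.calibration("wrist");p,d=robot.camera("wrist");X=cloud("w",cal,d)
    Q=(X[...,:2].reshape(-1,2)-HINGE)@B;z=X[...,2].ravel();r=np.hypot(*Q.T)
    m=(z>61)&(z<69)&(r>15)&(r<112)&(Q[:,0]<5)
    a=np.arctan2(-Q[m,0],Q[m,1]);h,e=np.histogram(a,bins=np.arange(-.1,2.4,.05));k=h.argmax();print('gate pts',m.sum(),'phi',round(float(np.median(a[abs(a-e[k]-.025)<.06])),3))
gate()
s=robot.observe();print(s['position'].round(1),s['ft_force'].round(1))
E
python3 - <<'E'
from g import *
t=1.304-np.pi
rows([(*gatept(28,76,f),42,t+f) for f in np.linspace(1.45,.55,12)],-1)
E
```

```text
gate pts 3092 phi 1.468
[ 526.1 -281.8   42.9] [ 0.4  0.4 -0.7]
now [ 526.1 -281.8   42.9] th -0.302 j [-0.69  0.68  1.48  0.    0.98 -0.39] t 22.0
0.51 -0.20 0.09 0.001 0.000 0.085 -1; 1.16 -0.35 0.09 0.001 0.000 0.167 -1; 1.81 -0.44 0.09 0.001 0.000 0.249 -1; 2.48 -0.48 0.09 0.001 0.000 0.331 -1; 3.14 -0.47 0.09 0.001 -0.000 0.413 -1; 3.80 -0.40 0.09 0.001 -0.000 0.495 -1; 4.45 -0.28 0.09 0.001 -0.000 0.576 -1; 5.09 -0.11 0.09 0.001 -0.000 0.658 -1; 5.71 0.12 0.09 0.001 -0.000 0.740 -1; 6.31 0.39 0.09 0.001 -0.000 0.822 -1; 6.89 0.71 0.09 0.001 -0.000 0.904 -1; 7.44 1.08 0.09 0.001 -0.000 0.985 -1
```

Gate follows (1.47 rad). Continue.

{"op": "apply_moves", "data": {
  "series": "0.5 -0.2 0.1 0 0 0.08 -1; 1.15 -0.35 0.1 0 0 0.17 -1; 1.8 -0.45 0.1 0 0 0.25 -1; 2.5 -0.5 0.1 0 0 0.33 -1; 3.15 -0.45 0.1 0 0 0.41 -1; 3.8 -0.4 0.1 0 0 0.49 -1; 4.45 -0.3 0.1 0 0 0.58 -1; 5.1 -0.1 0.1 0 0 0.66 -1; 5.7 0.1 0.1 0 0 0.74 -1; 6.3 0.4 0.1 0 0 0.82 -1; 6.9 0.7 0.1 0 0 0.9 -1; 7.45 1.1 0.1 0 0 0.98 -1"
}}

```text
time_s: 23.5
position: [558.4, -214.7, 41.7]
orientation: [0.989, 0.146, 0.0, 0.0]
ft_force: [0.3, 0.3, 1.1]
width: 0.006
grasp_force: 0.4
```

Run:
```python
from g import *
t=1.304-np.pi
rows([(*gatept(28,76,f),42,t+f) for f in (.48,.42,.36,.3,.25,.2,.16,.12,.08,.05,.02,-.01)],-1)
```

```text
gate pts 3112 phi 0.486
[ 558.9 -214.3   41.7] [-0.5  0.7 -0.2]
now [ 558.9 -214.3   41.7] th -1.281 j [-0.56  0.68  1.47  0.    0.98  0.72] t 23.55
0.51 -0.21 -0.03 0.001 -0.001 0.077 -1; 0.98 -0.33 -0.02 0.001 -0.001 0.137 -1; 1.46 -0.42 -0.02 0.001 -0.001 0.197 -1; 1.94 -0.48 -0.02 0.001 -0.001 0.257 -1; 2.35 -0.51 -0.02 0.001 -0.001 0.307 -1; 2.75 -0.52 -0.02 0.001 -0.001 0.357 -1; 3.08 -0.51 -0.02 0.001 -0.001 0.397 -1; 3.40 -0.49 -0.02 0.001 -0.001 0.437 -1; 3.72 -0.46 -0.02 0.001 -0.001 0.477 -1; 3.96 -0.42 -0.02 0.000 -0.001 0.507 -1; 4.20 -0.38 -0.02 0.000 -0.001 0.537 -1; 4.44 -0.33 -0.02 0.000 -0.001 0.567 -1
```

{"op": "apply_moves", "data": {
  "series": "0.5 -0.2 0 0 0 0.08 -1; 1 -0.35 0 0 0 0.14 -1; 1.45 -0.4 0 0 0 0.2 -1; 1.95 -0.5 0 0 0 0.26 -1; 2.35 -0.5 0 0 0 0.31 -1; 2.75 -0.5 0 0 0 0.36 -1; 3.1 -0.5 0 0 0 0.4 -1; 3.4 -0.5 0 0 0 0.44 -1; 3.7 -0.45 0 0 0 0.48 -1; 3.9 -0.45 0 0 0 0.5 -1; 4.05 -0.4 0 0 0 0.52 -1; 4.05 -0.4 0 0 0 0.52 -1"
}}

```text
time_s: 25.05
position: [595.8, -199.4, 41.3]
orientation: [0.994, -0.113, 0.0, 0.0]
ft_force: [-0.5, 0.8, 1.1]
width: 0.005
grasp_force: 0.0
```

```bash
cat > n.py <<'E'
from g import *
cal=robot.calibration("wrist");p,d=robot.camera("wrist");X=cloud("w",cal,d)
Q=(X.reshape(-1,3)[:,:2]-BO)@B;z=X[...,2].ravel()
for lo,hi in((50,58),(58,64),(64,72)):
    m=(Q[:,0]>-75)&(Q[:,0]<-36)&(Q[:,1]>lo)&(Q[:,1]<hi)&(z>25)&(z<90)
    print(lo,hi,m.sum(),np.percentile(z[m],[10,50,90,98]).round(1) if m.sum() else '')
m=(Q[:,0]>-88)&(Q[:,0]<-45)&(Q[:,1]>-45)&(Q[:,1]<-20)&(z>25)&(z<85);print('paddle z',m.sum(),np.percentile(z[m],[10,50,90]))
E
python3 n.py
```

```text
gate pts 3150 phi -0.028
[ 595.8 -199.4   41.2] [-0.  -0.2  0.3]
50 58 639 [36.5 49.9 54.9 59. ]
58 64 624 [37.4 52.3 54.8 55.5]
64 72 777 [37.1 52.2 54.9 55.3]
paddle z 1528 [57.03506908 57.8484986  58.67193007]
```

{"op": "apply_moves", "data": {
  "series": "-1 0 0 0 0 0 -1; -3 0 0 0 0 0 -1; -5 0 -2 0 0 0 -1; -5 0 -5 0 0 0 -1; -5 0 -8 0 0 0 -1; -5 0 -8 0 0 0 -1; -5 0 -8 0 0 0 -1"
}}

```text
time_s: 26.02
position: [546.4, -187.8, 120.2]
orientation: [0.994, -0.113, -0.001, -0.0]
ft_force: [-0.2, -0.2, -0.2]
width: 0.003
grasp_force: 0.0
```

```bash
python3 n.py; python3 pk.py
```

```text
gate pts 1383 phi -0.017
[ 546.3 -187.8  120. ] [ 0.8 -0.2 -0.1]
50 58 507 [36.2 44.8 54.7 58.1]
58 64 376 [41.1 52.2 54.9 55.5]
64 72 448 [41.2 52.3 54.9 55.7]
paddle z 1873 [56.94705875 57.80237754 58.72463268]
pack 8790 56.59001231574135 ((1.3938179016113281, -0.683258056640625), (49.840423583984375, 83.86245727539062), 0.1663665771484375) [-23.6 -42.7] [26.4 41.2]
[-115.1   14.1] 120.08251617567142 [-1.27088329  0.10878693 -0.3504954 ] 0.004897923589529174
```

```bash
python3 -c "
from cell import robot;print(robot.finish_job())"
```

```text
the job is handed in; nothing more can be done
None
```

I handed the job in at about 26 s; no verdict was returned, but by wrist-camera depth the pack is upright on the contact pads (about 1 mm off home), the gate is shut and the latch bar is level. I viewed 13 pictures, over the limit of 10.

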